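# Hold the rivet box open

### The arm

A 6-joint arm with a two-finger parallel gripper is mounted at the origin on the work surface. World frame = base frame: x ahead of the robot, y to its left, z up, the work surface at z = 0. Lengths are in m, angles in rad, forces in N, time in s.
With the tool pointing down it reaches from about 0.35 to 0.975 m from the base axis. Payload 4.9 kg.
Tool frame: the origin (TCP) lies midway between the tips of the shut fingers; the grasp point (between the pads) lies 19 mm behind it; z points along the fingers, y is the line along which they close (so a half turn about z gives the same grasp; the last joint's range is limited). The gripper opens to 85 mm and grips with 20 to 120 N. Pads are 22 mm wide; open, the fingers measure 114 mm over their backs; the gripper's body (76 mm by 85 mm) begins 54 mm behind the grasp point. The pads swing forward as they close: fully open they stand 13 mm farther back than shut.
Start: joints at [1.214, 0.053, 1.613, -0, 1.476, -0.119], TCP at [0.147, 0.607, 0.231] pointing down, gripper open.
Joint ranges: [-3.01, 3.01], [-1.01, 2.22], [0.06, 2.58], [-1.02, 4.17], [0.09, 2.62], [-3.14, 3.14]. Speed limits (rad/s): [2.57, 2.57, 3.14, 3.14, 3.14, 3.14].

### API

Orientations are given as a unit quaternion [w, x, y, z].
In Python, from plant import manip gives the robot as it stands.
- The arm moves only by the tool carry_out, never from a script. Its argument "moves" is a list of rows, each a list of 7 numbers: the opening, from 0 (shut) to 1 (fully open), then the shift along the tool's x, y, z normalised to -1 to 1, where 1 is 0.4 m, then the turn, a rotation vector about the tool's x, y, z normalised to -1 to 1, where 1 is 0.5 rad. In form: [[grip, dx, dy, dz, rx, ry, rz], ...]. A call has 1 to 8 rows; each row is the pose to reach, as a shift and turn from the pose commanded when the call began, along the tool's axes at that moment; what a row does not reach only later rows make up. A row lasts 1/12 s, in which the tool goes at most 41.7 mm and 7.16 degrees, less where a joint would pass 70% of its speed; a pose out of reach is approached as far as the arm can. A call with a number of a shift or a turn outside -1 to 1 is refused whole. A call with a gripper value outside its range is refused whole. The fingers move at their own pace and stop on an object; the grip force is fixed at half the most. Time passes only in rows, so rows that repeat a pose let the fingers close. It gives the time, the measured TCP pose, the force and the opening at its end, in the units of the state.
- manip.state(): the state, without advancing time (a new reading comes with each control period).
- manip.grab_frame(name): name is "scene" or "top"; returns the picture (480x640x3 uint8, red, green, blue); there is no depth.
- manip.camera_info(name): a dict with "intrinsics" (3x3 intrinsics, pixels), "distortion" ([k1, k2, p1, p2, k3] as OpenCV has them; the pictures are not rectified), "extrinsics" (4x4, takes a point from world to camera coordinates). Camera axes: x right, y down, z forward; pixel columns grow to the right and rows downward; lengths in m; the calibration is good to about 2 mm. A picture is of the moment at which its call begins. camera_info takes no time and is no camera call.
- manip.job_done(): hands the job in, once; it reports no verdict.
The state is a dict: "time": time; "joint_pos": joint angles; "joint_vel": joint speeds; "joint_efforts": joint torques, N m; "tool_pos": TCP position; "tool_rot": TCP orientation; "contact_force": force on the tool from outside, world axes, zero at the start; "ft_torque": the same for the moment, N m; "gripper_width": opening from 0.0 (shut) to 1.0 (fully open).
Only numpy, scipy, OpenCV 4.12 (cv2) and the standard library are available. Lean on these libraries where they do the work, as an engineer would, in place of code of your own. Each camera call takes 0.05 s, during which the arm holds its last target. There are 200 camera calls.

### The job

A hammer is lying on the closed lid of the rivet box: lay it flat on the granite slab, without dropping it, so that the lid is free. Then lift the lid by its knob and hold it open at 50 degrees, its side edge in line with the stud on the box's steel quadrant, so that I can pick rivets with both hands; the lid falls shut by itself, so finish while still gripping the knob. Leave everything else on the bench where it is.

Things in the scene. Friction and masses are not known exactly. Their poses are not given: they have to be found in the camera images.
- rivet_box: Plywood box fixed to the bench, 200 (x) by 280 (y) by 88 mm high, with a hinged lid. Origin: centre of its underside, on the bench; z up; its front (the lid's free edge and knob) faces its own -x, the hinge is on its +x rim. Its +y side carries a steel quadrant, a 6 mm round bar bent in an arc of 110 mm radius about the hinge, 12 mm outside the wall (at y = +152 mm), reaching up to z = 206 mm. It stands on the left or the right of the bench, turned by up to 17 degrees.
- lid (a joint): Opening angle of the lid in rad: 0 closed (level), 0.873 = 50 degrees; its stop is at 1.75. The lid is a plywood panel 200 by 280 by 10 mm, about 0.35 kg; its top is at z = 100 mm when closed. It opens upward about the hinge. Its weight and a closing spring (0.15 N m at 0, 0.28 N m at 50 degrees) shut it at any angle up to 60 degrees and beyond; opening it takes about 3 N at the knob.
- lid_hinge (a point): Point on the lid's hinge axis, midway along it: in the box's frame at x = +100, y = 0, z = 90 mm. The hinge axis runs along the box's y. The point turns with the lid.
- knob (a point): The lid's T-shaped grip: a dark wooden bar, 24 mm in diameter and 30 mm long, lying along the box's y, on a 12 mm stem. This point: centre of the bar. With the lid closed it lies in the box's frame at x = -75, y = 0, z = 130 mm (the bar's underside 18 mm above the lid); it swings with the lid about the hinge, 175 mm along the lid and 40 mm above the hinge in the lid's frame. Its flat ends can be pinched across 30 mm and the bar then pivots between the fingers.
- stud (a point): Centre of the round stud, 14 mm in diameter, on the quadrant: the side edge of the lid is level with it when the lid stands at 50 degrees.
- hammer: Hammer, 240 mm long, about 0.35 kg, wooden handle 26 mm in diameter, steel head 26 mm thick. It starts lying flat across the closed lid, behind the knob, its head towards the box's +y side. Origin: midway along its length, on the underside; x along the handle towards the head, z up. The head is at x = +94 to +120 mm and reaches from y = -48 to +40 mm.
- hammer_grip (a point): Point on the hammer handle's axis, 48 mm from the hammer's origin towards the head and 13 mm above the underside, near its centre of mass: a good place to grip across the 26 mm handle.
- slab: Grey speckled granite slab fixed to the bench, 220 (x) by 280 (y) by 40 mm high. Origin: centre of its underside, on the bench; its top is at z = 40 mm. It stands on the other side of the bench from the box. One polish tin stands somewhere along its far (+x) long edge.
- tin: Bystander, loose, must stay where it is. Round metal polish tin, 58 mm in diameter, 26 mm high, on the slab 78 mm from its middle line towards its far (+x) edge. Origin: centre of its underside.
- shoe_last: Bystander, loose, must stay where it is. Wooden shoe last about 200 mm long, 95 mm high, on the bench behind the box and slab. Origin: centre of its underside.
- thread_cone: Bystander, loose, must stay where it is. Upright cone of grey thread, 72 mm in diameter, 125 mm high. Origin: centre of its underside.
- dressing: Bystander, loose, must stay where it is. Black plastic bottle, 54 mm in diameter, 120 mm high. Origin: centre of its underside.
- glue_jar: Bystander, loose, must stay where it is. Amber glass jar with steel cap, 76 mm in diameter, 90 mm high. Origin: centre of its underside.
- awl: Bystander, loose, must stay where it is. Awl with a dark wooden handle, 150 mm long, 26 mm thick, lying on the bench. Origin: middle of its underside.
- brush: Bystander, loose, must stay where it is. Flat glue brush, 170 mm long, 20 mm thick, lying on the bench. Origin: middle of its underside.
- punch: Bystander, loose, must stay where it is. Steel round punch, 18 mm in diameter, 110 mm long, lying on the bench. Origin: middle of its underside.

How it is judged:
On the way:
1. the hammer lies flat on the granite slab, let go, with the lid still closed (contact force between hammer and slab above 0.8 N and contact force between hammer and the fingers below 0.05 N and angle between hammer's own z axis and vertical below 0.2 rad and linear speed of hammer below 0.03 m/s and x of hammer_grip in the frame of slab between -0.11 and 0.11 m and y of hammer_grip in the frame of slab between -0.14 and 0.14 m and value of joint lid below 0.06 rad), for 0.2 s.
At the end, for the whole second after the job is handed in: The lid stands still at 50 degrees, within 5.7 degrees either way, held by its knob in the gripper, while the hammer lies flat and at rest on the granite slab (its grip point over the slab), not touched by the gripper (contact force between hammer and slab above 0.8 N and contact force between hammer and the fingers below 0.05 N and angle between hammer's own z axis and vertical below 0.2 rad and linear speed of hammer below 0.03 m/s and x of hammer_grip in the frame of slab between -0.11 and 0.11 m and y of hammer_grip in the frame of slab between -0.14 and 0.14 m and value of joint lid between 0.773 and 0.973 rad and velocity of joint lid between -0.05 and 0.05 rad/s and contact force between knob_bar and the fingers above 1 N); the arm keeps its last pose, push and grip.
It fails at once if another loose thing on the bench or slab is disturbed (moved more than 30 mm) (distance of any of tin, shoe_last, thread_cone, dressing, glue_jar, awl, brush, punch from where it was at the start of the episode above 0.03 m).
It fails at once if the hammer is dropped or thrown (faster than 0.8 m/s out of the fingers) (linear speed of hammer above 0.8 m/s and contact force between hammer and the fingers below 0.05 N).
It also fails if it takes over 53 s, if anything falls off the work surface, if the arm or the gripper's body presses on something with over 40 N, if the wrist force passes 120 N, or if a joint passes its speed limit or range.

## Working session

There is one attempt and no reset: what is moved stays moved. The work goes in short steps, Python scripts to look and compute and a tool call to move; the robot and the scene stay as the last step left them, time stands still between calls to the robot, and variables do not carry over. Pictures are saved under pics/ and viewed, on a budget of 10 in all, crops included, one or two more only if the job needs it, and the job is handed in when it is done.

Besides the shell and the picture viewer there is one more tool, called after ">>>" in YAML: its name, and indented under it one key for each argument. carry_out: Moves the arm, as the interface text tells. Scaled input: -1 to 1 covers 0.4 m each way for a shift and 0.5 rad each way for a turn. Its arguments: {"type":"object","properties":{"moves":{"type":"array"}},"required":["moves"]}

```bash
mkdir -p pics; ls; python3 - <<'E'
from plant import manip
import cv2
for n in("scene","top"):
    im=manip.grab_frame(n);cv2.imwrite(f"pics/{n}0.png",im[:,:,::-1])
    c=manip.camera_info(n);print(n,c)
print(manip.state())
E
```

```text
pics
scene {'intrinsics': array([[439.58682247,   0.        , 320.91900185],
       [  0.        , 439.58682247, 238.56741749],
       [  0.        ,   0.        ,   1.        ]]), 'distortion': array([-0.05423525,  0.        ,  0.        ,  0.        ,  0.        ]), 'extrinsics': array([[ 5.16025671e-01,  8.56573113e-01, -9.33674041e-05,
        -2.54454548e-01],
       [ 6.72888978e-01, -4.05436211e-01, -6.18742194e-01,
        -2.84520692e-01],
       [-5.30035781e-01,  3.19224030e-01, -7.85594099e-01,
         1.71652591e+00],
       [ 0.00000000e+00,  0.00000000e+00,  0.00000000e+00,
         1.00000000e+00]])}
top {'intrinsics': array([[565.93638893,   0.        , 321.99893194],
       [  0.        , 565.93638893, 232.91219853],
       [  0.        ,   0.        ,   1.        ]]), 'distortion': array([-0.07291866,  0.        ,  0.        ,  0.        ,  0.        ]), 'extrinsics': array([[ 1.37412375e-03, -9.99999016e-01,  2.81790023e-04,
        -2.61274943e-02],
       [-9.83986244e-01, -1.40234619e-03, -1.78238897e-01,
         5.70052321e-01],
       [ 1.78239117e-01, -3.23552048e-05, -9.83987203e-01,
         1.41328303e+00],
       [ 0.00000000e+00,  0.00000000e+00,  0.00000000e+00,
         1.00000000e+00]])}
{'time': 0.1, 'joint_pos': array([ 1.21400982e+00,  5.32924263e-02,  1.61415720e+00,  3.00436851e-05,
        1.47602168e+00, -1.18989140e-01]), 'joint_vel': array([ 0.00065508, -0.00067007, -0.00194245,  0.00059703,  0.00031475,
       -0.0012229 ]), 'joint_efforts': array([-1.59936658e-04, -3.94904530e+01, -3.71363389e+01, -9.51520087e-05,
        3.89668174e-03,  5.42269888e-06]), 'tool_pos': array([0.14701138, 0.60687903, 0.23018468]), 'tool_rot': array([-2.35884672e-04,  1.18620112e-01,  9.92939266e-01, -9.09349261e-04]), 'contact_force': array([-0.71858441, -0.9976774 , -0.88100042]), 'ft_torque': array([ 0.04419399,  0.01436394, -0.02471439]), 'gripper_width': 0.9998962076560285}
```

View pics/top0.png

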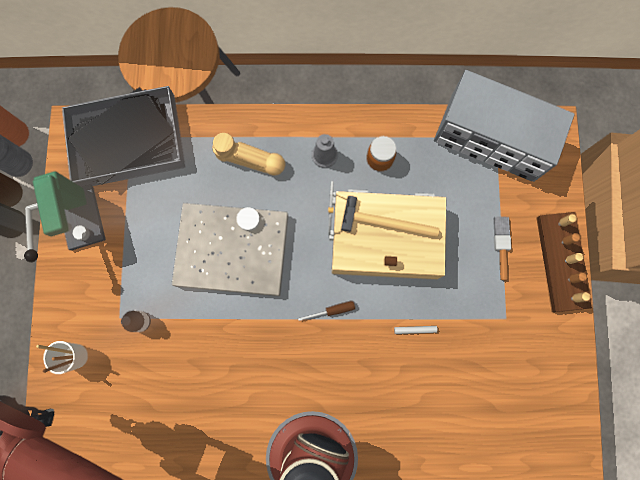

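View pics/scene0.png

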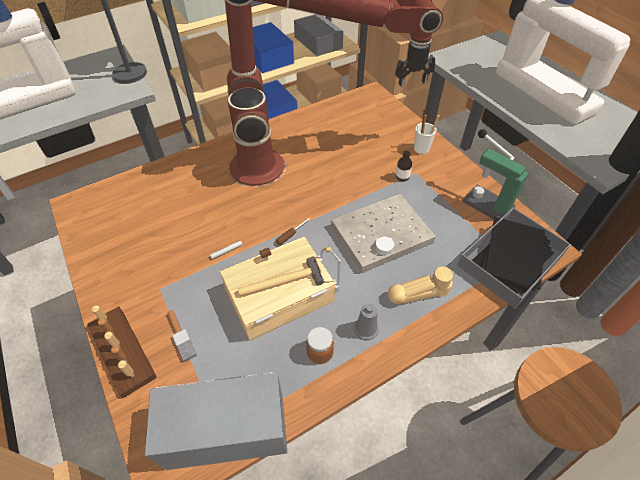

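Top view: slab at px 175–288 × 205–297 with the tin at (248,218). Lid at 332–447 × 192–277, knob (391,261), hammer head (349,215), handle end (440,234). The quadrant is on the lid's left, and the awl lies between them at (330,312).

```bash
cat > h.py <<'E'
import numpy as np, cv2
from plant import manip
def ray(n,uv,z):
    c=manip.camera_info(n);T=c["extrinsics"];R,t=T[:3,:3],T[:3,3]
    p=cv2.undistortPoints(np.array(uv,float).reshape(-1,1,2),c["intrinsics"],c["distortion"]).reshape(-1,2)
    d=np.c_[p,np.ones(len(p))]@R; o=-R.T@t
    return o+d*((z-o[2])/d[:,2])[:,None]
def proj(n,P):
    c=manip.camera_info(n);T=c["extrinsics"]
    return cv2.projectPoints(np.array(P,float).reshape(-1,1,3),cv2.Rodrigues(T[:3,:3])[0],T[:3,3],c["intrinsics"],c["distortion"])[0].reshape(-1,2)
E
python3 - <<'E'
from h import *
np.set_printoptions(precision=4,suppress=True)
im=cv2.imread("pics/top0.png");hsv=cv2.cvtColor(im,cv2.COLOR_BGR2HSV)
print("hsv lid",hsv[265,420],"handle",hsv[225,400],"knob",hsv[261,391],"slab",hsv[270,200],"mat",hsv[300,240],"head",hsv[215,349],"tin",hsv[218,248])
def big(m,roi):
    z=np.zeros_like(m);x0,y0,x1,y1=roi;z[y0:y1,x0:x1]=m[y0:y1,x0:x1]
    z=cv2.morphologyEx(z,cv2.MORPH_CLOSE,np.ones((3,3)))
    c=cv2.findContours(z,cv2.RETR_EXTERNAL,cv2.CHAIN_APPROX_NONE)[0]
    return max(c,key=cv2.contourArea)
def rect(c,z):
    P=ray("top",c.reshape(-1,2),z)[:,:2].astype(np.float32)
    return cv2.minAreaRect(P),P
lid=cv2.inRange(hsv,(12,60,150),(35,255,255)); 
c=big(lid,(325,185,455,285));print("lid",rect(c,.1)[0],cv2.contourArea(c),cv2.boundingRect(c))
sl=cv2.inRange(hsv,(0,0,60),(179,40,255)); 
b=cv2.inRange(hsv,(0,0,90),(60,45,200))
c=big(b,(165,195,295,300));print("slab",rect(c,.04)[0],cv2.boundingRect(c))
k=cv2.inRange(hsv,(0,60,0),(179,255,120));c=big(k,(380,250,402,272));print("knob",rect(c,.135)[0],cv2.boundingRect(c))
t=cv2.inRange(hsv,(0,0,215),(179,60,255));c=big(t,(232,204,262,235));print("tin",rect(c,.066)[0],cv2.boundingRect(c))
print("head~",ray("top",[[349,215],[440,234],[360,217]],.113))
v=im[180:290,165:460];cv2.imwrite("pics/z.png",cv2.resize(v,(795,296),interpolation=cv2.INTER_CUBIC))
E
```

```text
hsv lid [ 22  91 247] handle [ 20 112 240] knob [ 11 152 106] slab [120  10 102] mat [103  10 171] head [110  15 102] tin [ 30   2 248]
lid ((0.5626873970031738, -0.18591350317001343), (0.29598599672317505, 0.2046343982219696), 87.74153900146484) 8664.0 (328, 191, 118, 85)
slab ((0.5142696499824524, 0.2203046977519989), (0.2957279086112976, 0.25818920135498047), 84.73656463623047) (165, 203, 124, 97)
knob ((0.48612064123153687, -0.19114477932453156), (0.019499795511364937, 0.027004407718777657), 0.022357510402798653) (385, 257, 12, 9)
tin ((0.6062947511672974, 0.1666843295097351), (0.05798513442277908, 0.05428347364068031), 1.6462771892547607) (237, 207, 22, 23)
head~ [[ 0.6044 -0.0925  0.113 ]
 [ 0.5566 -0.3184  0.113 ]
 [ 0.5993 -0.1199  0.113 ]]
```

View pics/z.png

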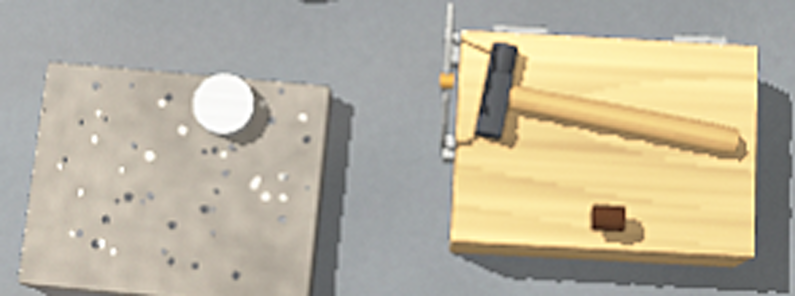

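The crop gives the lid and slab corners and the hammer axis, with the head at crop (497,91) and the handle end at (742,144). I'll cast those.

```bash
python3 - <<'E'
from h import *
np.set_printoptions(precision=4,suppress=True)
f=lambda L:np.array(L,float)/[795/295,296/110]+[165,180]-0.3
L=ray("top",f([(458,30),(757,46),(754,255),(451,243)]),.1);print("lid",L,L.mean(0))
print("sides",[np.linalg.norm(L[i]-L[i-1]) for i in range(4)])
for a,b in((0,1),(3,2)): d=L[a]-L[b];print("yaw of +y",np.arctan2(-d[0],d[1]))
for a,b in((0,3),(1,2)): d=L[a]-L[b];print("yaw of +x",np.arctan2(d[1],d[0]))
S=ray("top",f([(47,64),(330,88),(20,285)]),.04);print("slab",S,(S[1]+S[2])/2,np.linalg.norm(S[0]-S[1]),np.linalg.norm(S[0]-S[2]))
H=ray("top",f([(512,98),(742,144)]),.113);d=H[0]-H[1];print("ham",H,np.linalg.norm(d),np.arctan2(d[1],d[0]))
hd=ray("top",f([(492,43),(517,45),(503,138),(476,136)]),.126);print("head",hd,hd.mean(0))
print("knob top",ray("top",f([(594,206),(624,206),(624,230),(594,230)]),.138))
st=manip.state();print(st["tool_pos"],st["tool_rot"])
E
```

```text
lid [[ 0.6697 -0.0573  0.1   ]
 [ 0.6549 -0.3391  0.1   ]
 [ 0.4571 -0.3289  0.1   ]
 [ 0.4681 -0.0503  0.1   ]] [ 0.5624 -0.1939  0.1   ]
sides [np.float64(0.20168350068408103), np.float64(0.28219349757094714), np.float64(0.19807603681111863), np.float64(0.2787695118800702)]
yaw of +y -0.05238414288399788
yaw of +y -0.0395590127539344
yaw of +x -0.03446559786613823
yaw of +x -0.051542195563233424
slab [[0.6507 0.3447 0.04  ]
 [0.6267 0.0663 0.04  ]
 [0.4334 0.361  0.04  ]] [0.5301 0.2136 0.04  ] 0.2794860027216669 0.21787702486435928
ham [[ 0.6015 -0.1067  0.113 ]
 [ 0.5586 -0.3186  0.113 ]] 0.21621842712365572 1.3707224878787883
head [[ 0.6506 -0.088   0.126 ]
 [ 0.6488 -0.111   0.126 ]
 [ 0.5615 -0.0974  0.126 ]
 [ 0.5633 -0.0728  0.126 ]] [ 0.606  -0.0923  0.126 ]
knob top [[ 0.4973 -0.1779  0.138 ]
 [ 0.4973 -0.2049  0.138 ]
 [ 0.4756 -0.2044  0.138 ]
 [ 0.4756 -0.1775  0.138 ]]
[0.147  0.6069 0.2302] [-0.0002  0.1186  0.9929 -0.0009]
```

```bash
cat >> h.py <<'E'
from scipy.spatial.transform import Rotation as Ro
def cur():
    s=manip.state();q=s["tool_rot"];return s,np.array(s["tool_pos"]),Ro.from_quat([q[1],q[2],q[3],q[0]])
def down(yaw): # tool z down, tool y heading = yaw
    y=np.array([np.cos(yaw),np.sin(yaw),0]);z=np.array([0,0,-1.]);return Ro.from_matrix(np.c_[np.cross(y,z),y,z])
def plan(pos,R,step=.32):
    s,p,C=cur();d=C.inv().apply(np.array(pos)-p);r=(C.inv()*R).as_rotvec()
    k=max(1,np.linalg.norm(d)/step,np.abs(r).max()/.5)
    print("t %.2f pos %s F %s w %.3f"%(s["time"],np.round(p,4),np.round(s["contact_force"],1),s["gripper_width"]))
    print("calls %.2f"%k,"move",np.round(np.r_[d/k/.4,r/k/.5],3))
E
python3 -c "
from h import *
plan([.592,-.152,.26],down(-.2))"
```

```text
t 0.10 pos [0.147  0.6069 0.2302] F [-0.7 -1.  -0.9] w 1.000
calls 3.07 move [-0.498 -0.516 -0.023 -0.001  0.001  1.   ]
```

>>> carry_out:
  moves:
    - [0.6,-0.498,-0.516,-0.04,0,0,1]
    - [0.6,-0.498,-0.516,-0.04,0,0,1]
    - [0.6,-0.498,-0.516,-0.04,0,0,1]
    - [0.6,-0.498,-0.516,-0.04,0,0,1]
    - [0.6,-0.498,-0.516,-0.04,0,0,1]
    - [0.6,-0.498,-0.516,-0.04,0,0,1]
    - [0.6,-0.498,-0.516,-0.04,0,0,1]
    - [0.6,-0.498,-0.516,-0.04,0,0,1]

```text
time: 0.77
tool_pos: [0.2948, 0.3557, 0.2474]
tool_rot: [0.001, 0.364, 0.932, -0.0]
contact_force: [-0.2, 0.5, 0.7]
gripper_width: 0.6
```

```bash
python3 -c "
from h import *
plan([.592,-.152,.26],down(-.2))"
```

```text
t 0.77 pos [0.2948 0.3557 0.2474] F [-0.2  0.5  0.7] w 0.600
calls 2.05 move [-0.685 -0.209 -0.014  0.001  0.002  1.   ]
```

>>> carry_out:
  moves:
    - [0.6,-0.685,-0.209,-0.015,0,0,1]
    - [0.6,-0.685,-0.209,-0.015,0,0,1]
    - [0.6,-0.685,-0.209,-0.015,0,0,1]
    - [0.6,-0.685,-0.209,-0.015,0,0,1]
    - [0.6,-0.685,-0.209,-0.015,0,0,1]
    - [0.6,-0.685,-0.209,-0.015,0,0,1]
    - [0.6,-0.685,-0.209,-0.015,0,0,1]
    - [0.6,-0.685,-0.209,-0.015,0,0,1]

```text
time: 1.43
tool_pos: [0.4408, 0.1092, 0.253]
tool_rot: [0.001, 0.583, 0.812, -0.001]
contact_force: [-0.6, 0.4, 0.1]
gripper_width: 0.6
```

```bash
python3 -c "
from h import *
plan([.592,-.152,.26],down(-.2))"
```

```text
t 1.43 pos [0.4408 0.1092 0.253 ] F [-0.6  0.4  0.1] w 0.600
calls 1.05 move [-0.703  0.142 -0.015  0.     0.004  1.   ]
```

>>> carry_out:
  moves:
    - [0.6,-0.738,0.149,-0.016,0,0.004,1]
    - [0.6,-0.738,0.149,-0.016,0,0.004,1]
    - [0.6,-0.738,0.149,-0.016,0,0.004,1]
    - [0.6,-0.738,0.149,-0.016,0,0.004,1]
    - [0.6,-0.738,0.149,-0.016,0,0.004,1]
    - [0.6,-0.738,0.149,-0.016,0,0.004,1]
    - [0.6,-0.738,0.149,-0.016,0,0.004,1]
    - [0.6,-0.738,0.149,-0.016,0,0.004,1]

```text
time: 2.1
tool_pos: [0.5932, -0.1497, 0.2585]
tool_rot: [-0.001, 0.765, 0.644, -0.0]
contact_force: [-1.1, 0.7, -0.0]
gripper_width: 0.599
```

```bash
python3 -c "
from h import *
plan([.592,-.152,.14],down(-.2))"
```

```text
t 2.10 pos [ 0.5932 -0.1497  0.2585] F [-1.1  0.7 -0. ] w 0.599
calls 1.00 move [-0.006 -0.002  0.296 -0.002 -0.002  0.059]
```

>>> carry_out:
  moves:
    - [0.6,-0.006,-0.002,0.1,0,0,0.059]
    - [0.6,-0.006,-0.002,0.2,0,0,0.059]
    - [0.6,-0.006,-0.002,0.296,0,0,0.059]
    - [0.6,-0.006,-0.002,0.296,0,0,0.059]
    - [0.6,-0.006,-0.002,0.296,0,0,0.059]

```text
time: 2.52
tool_pos: [0.5884, -0.146, 0.1384]
tool_rot: [-0.004, 0.773, 0.635, -0.001]
contact_force: [0.6, 0.6, 1.2]
gripper_width: 0.598
```

```bash
python3 -c "
from h import *
plan([.592,-.152,.105],down(-.2))
a=manip.grab_frame('scene')[200:340,200:370,::-1];b=manip.grab_frame('top')[170:290,320:460,::-1]
f=lambda v:cv2.resize(v,(400,int(400*v.shape[0]/v.shape[1])),interpolation=cv2.INTER_CUBIC)
a,b=f(a),f(b);h=min(len(a),len(b));cv2.imwrite('pics/a1.png',np.hstack([a[:h],b[:h]]))"
```

```text
t 2.52 pos [ 0.5884 -0.146   0.1384] F [0.6 0.6 1.2] w 0.598
calls 1.00 move [-0.013  0.012  0.083 -0.014 -0.007  0.009]
```

View pics/a1.png

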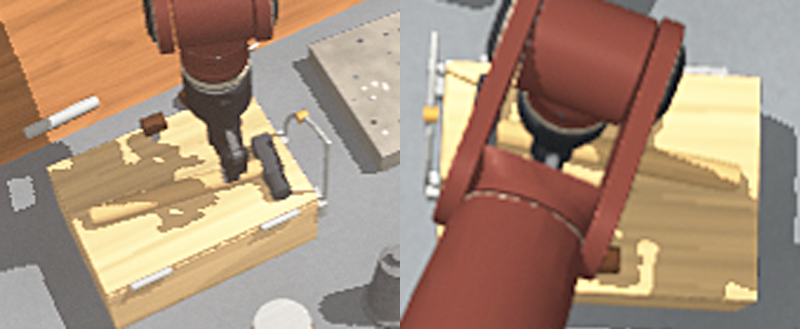

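The scene view shows the fingers straddling the handle just behind the head, so I'm descending and closing.

>>> carry_out:
  moves:
    - [0.6,-0.013,0.012,0.03,-0.014,-0.007,0.009]
    - [0.6,-0.013,0.012,0.06,-0.014,-0.007,0.009]
    - [0.6,-0.013,0.012,0.083,-0.014,-0.007,0.009]
    - [0.6,-0.013,0.012,0.083,-0.014,-0.007,0.009]
    - [0.6,-0.013,0.012,0.083,-0.014,-0.007,0.009]

```text
time: 3.03
tool_pos: [0.5938, -0.1534, 0.108]
tool_rot: [0.003, 0.774, 0.633, 0.001]
contact_force: [0.4, -0.3, 0.5]
gripper_width: 0.602
```

```bash
python3 -c "
from h import *
plan([.592,-.152,.105],down(-.2))"
```

```text
t 3.03 pos [ 0.5938 -0.1534  0.108 ] F [ 0.4 -0.3  0.5] w 0.602
calls 1.00 move [ 0.003 -0.005  0.008  0.011  0.003 -0.002]
```

>>> carry_out:
  moves:
    - [0.6,0,0,0.007,0,0,0]
    - [0.2,0,0,0.007,0,0,0]
    - [0,0,0,0.007,0,0,0]
    - [0,0,0,0.007,0,0,0]
    - [0,0,0,0.007,0,0,0]
    - [0,0,0,0.007,0,0,0]
    - [0,0,0,0.007,0,0,0]
    - [0,0,0,0.007,0,0,0]

```text
time: 3.7
tool_pos: [0.5939, -0.1537, 0.1059]
tool_rot: [0.003, 0.774, 0.633, 0.001]
contact_force: [-3.8, 1.5, 5.3]
gripper_width: 0.267
```

>>> carry_out:
  moves:
    - [0,0,0,-0.01,0,0,0]
    - [0,0,0,-0.04,0,0,0]
    - [0,0,0,-0.08,0,0,0]
    - [0,0,0,-0.13,0,0,0]
    - [0,0,0,-0.13,0,0,0]
    - [0,0,0,-0.13,0,0,0]

```text
time: 4.2
tool_pos: [0.5947, -0.154, 0.1587]
tool_rot: [0.005, 0.774, 0.633, 0.002]
contact_force: [0.1, -1.0, -4.1]
gripper_width: 0.267
```

```bash
python3 -c "
from h import *
plan([.592,-.152,.285],down(-.2));print(manip.state()['ft_torque'])
a=manip.grab_frame('scene')[180:340,190:370,::-1];b=manip.grab_frame('top')[170:290,310:460,::-1]
f=lambda v:cv2.resize(v,(400,int(400*v.shape[0]/v.shape[1])),interpolation=cv2.INTER_CUBIC)
a,b=f(a),f(b);h=min(len(a),len(b));cv2.imwrite('pics/a2.png',np.hstack([a[:h],b[:h]]))"
```

```text
t 4.20 pos [ 0.5947 -0.154   0.1587] F [ 0.1 -1.  -4.1] w 0.267
calls 1.00 move [ 0.003 -0.005 -0.316  0.02   0.004 -0.002]
[-0.07769123  0.05044549 -0.03870823]
```

View pics/a2.png

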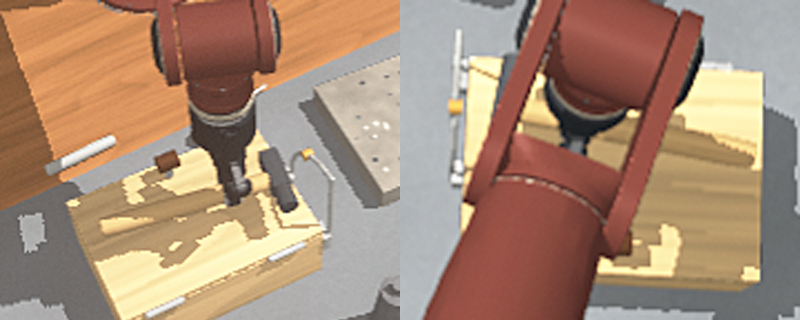

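The hammer is held: the wrist carries about 4 N and the width is 0.267. Next I lift it clear of the quadrant.

>>> carry_out:
  moves:
    - [0,0,0,-0.05,0,0,0]
    - [0,0,0,-0.12,0,0,0]
    - [0,0,0,-0.2,0,0,0]
    - [0,0,0,-0.28,0.01,0,0]
    - [0,0,0,-0.33,0.02,0,0]
    - [0,0,0,-0.33,0.02,0,0]

```text
time: 4.8
tool_pos: [0.5949, -0.154, 0.2943]
tool_rot: [0.003, 0.774, 0.633, 0.0]
contact_force: [0.9, -0.4, -1.8]
gripper_width: 0.266
```

```bash
python3 -c "
from h import *
plan([.489,.262,.29],down(-.086),.5)"
```

```text
t 4.80 pos [ 0.5949 -0.154   0.2943] F [ 0.9 -0.4 -1.8] w 0.266
calls 1.00 move [ 0.966 -0.467  0.006  0.009  0.006 -0.23 ]
```

>>> carry_out:
  moves:
    - [0,0.03,-0.015,0,0,0,-0.01]
    - [0,0.09,-0.044,0,0,0,-0.02]
    - [0,0.16,-0.077,0,0,0,-0.04]
    - [0,0.23,-0.111,0,0,0,-0.055]
    - [0,0.3,-0.145,0,0,0,-0.07]
    - [0,0.37,-0.179,0,0,0,-0.09]
    - [0,0.43,-0.208,0,0,0,-0.1]
    - [0,0.48,-0.232,0,0,0,-0.115]

```text
time: 5.47
tool_pos: [0.5378, 0.0558, 0.2848]
tool_rot: [-0.003, 0.755, 0.655, -0.004]
contact_force: [0.8, -0.6, -3.7]
gripper_width: 0.269
```

>>> carry_out:
  moves:
    - [0,0.05,-0.024,0,0,0,-0.01]
    - [0,0.12,-0.058,0,0,0,-0.03]
    - [0,0.19,-0.092,0,0,0,-0.045]
    - [0,0.26,-0.126,0,0,0,-0.06]
    - [0,0.33,-0.16,0,0,0,-0.08]
    - [0,0.4,-0.193,0,0,0,-0.095]
    - [0,0.45,-0.218,0,0,0,-0.11]
    - [0,0.48,-0.232,0,0,0,-0.115]

```text
time: 6.13
tool_pos: [0.4731, 0.2587, 0.2852]
tool_rot: [-0.003, 0.736, 0.677, -0.004]
contact_force: [-0.2, -0.1, -3.8]
gripper_width: 0.266
```

```bash
python3 -c "
from h import *
plan([.489,.262,.09],down(-.086),.5)"
```

```text
t 6.13 pos [0.4731 0.2587 0.2852] F [-0.2 -0.1 -3.8] w 0.266
calls 1.00 move [ 0.013  0.044  0.488 -0.02   0.006  0.006]
```

>>> carry_out:
  moves:
    - [0,0.003,0.01,0.08,-0.01,0,0]
    - [0,0.006,0.02,0.16,-0.02,0,0]
    - [0,0.01,0.03,0.24,-0.02,0,0]
    - [0,0.013,0.044,0.32,-0.02,0.006,0.006]
    - [0,0.013,0.044,0.4,-0.02,0.006,0.006]
    - [0,0.013,0.044,0.46,-0.02,0.006,0.006]
    - [0,0.013,0.044,0.52,-0.02,0.006,0.006]
    - [0,0.013,0.044,0.54,-0.02,0.006,0.006]

```text
time: 6.8
tool_pos: [0.4883, 0.2581, 0.0661]
tool_rot: [-0.0, 0.738, 0.675, -0.003]
contact_force: [-0.9, -1.1, -4.5]
gripper_width: 0.264
```

```bash
python3 -c "
from h import *
plan([.489,.262,.048],down(-.086),.5)
a=manip.grab_frame('scene')[180:300,300:460,::-1];b=manip.grab_frame('top')[190:310,160:320,::-1]
f=lambda v:cv2.resize(v,(400,int(400*v.shape[0]/v.shape[1])),interpolation=cv2.INTER_CUBIC)
a,b=f(a),f(b);h=min(len(a),len(b));cv2.imwrite('pics/a3.png',np.hstack([a[:h],b[:h]]))"
```

```text
t 6.80 pos [0.4883 0.2581 0.0661] F [-0.9 -1.1 -4.5] w 0.264
calls 1.00 move [ 0.01   0.001  0.045 -0.009  0.007 -0.007]
```

View pics/a3.png

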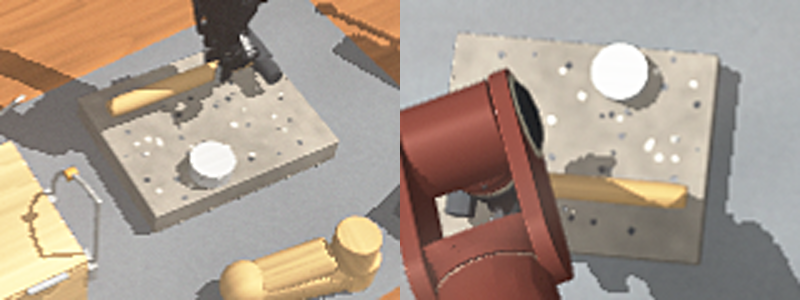

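The hammer hangs level just above the slab, about 90 mm clear of the tin. I'm lowering it slowly.

>>> carry_out:
  moves:
    - [0,0.003,0,0.01,0,0,0]
    - [0,0.005,0,0.02,0,0.003,0]
    - [0,0.005,0,0.027,0,0.003,0]
    - [0,0.005,0,0.033,0,0.003,0]
    - [0,0.005,0,0.038,0,0.003,0]
    - [0,0.005,0,0.038,0,0.003,0]

```text
time: 7.4
tool_pos: [0.4934, 0.2622, 0.0581]
tool_rot: [0.001, 0.738, 0.675, 0.003]
contact_force: [0.3, -0.2, -3.0]
gripper_width: 0.269
```

>>> carry_out:
  moves:
    - [0,0,0,0.007,0,0,0]
    - [0,0,0,0.014,0,0,0]
    - [0,0,0,0.02,0,0,0]
    - [0,0,0,0.026,0,0,0]
    - [0,0,0,0.026,0,0,0]
    - [0,0,0,0.026,0,0,0]

```text
time: 7.9
tool_pos: [0.4932, 0.2622, 0.0474]
tool_rot: [0.001, 0.738, 0.675, 0.003]
contact_force: [0.4, 0.2, -1.9]
gripper_width: 0.267
```

Nearly down (the load has dropped to 1.9 N); 2 mm more, then release gently.

>>> carry_out:
  moves:
    - [0,0,0,0.003,0,0,0]
    - [0,0,0,0.006,0,0,0]
    - [0,0,0,0.006,0,0,0]

```text
time: 8.15
tool_pos: [0.4938, 0.2623, 0.0464]
tool_rot: [0.001, 0.738, 0.675, 0.003]
contact_force: [-3.1, -2.4, 3.8]
gripper_width: 0.264
```

>>> carry_out:
  moves:
    - [0.3,0,0,0,0,0,0]
    - [0.45,0,0,0,0,0,0]
    - [0.7,0,0,0,0,0,0]
    - [0.7,0,0,0,0,0,0]
    - [0.7,0,0,0,0,0,0]

```text
time: 8.57
tool_pos: [0.4937, 0.2623, 0.0454]
tool_rot: [0.001, 0.738, 0.675, 0.004]
contact_force: [-0.5, -0.3, -0.7]
gripper_width: 0.701
```

>>> carry_out:
  moves:
    - [0.7,0,0,-0.03,0,0,0]
    - [0.7,0,0,-0.1,0,0,0]
    - [0.7,0,0,-0.2,0,0,0]
    - [0.7,0,0,-0.3,0,0,0]
    - [0.7,0,0,-0.4,0,0,0]
    - [0.7,0,0,-0.48,0,0,0]
    - [0.7,0,0,-0.48,0,0,0]

```text
time: 9.15
tool_pos: [0.496, 0.2632, 0.2483]
tool_rot: [0.004, 0.738, 0.675, 0.011]
contact_force: [-0.1, 0.2, 1.6]
gripper_width: 0.701
```

```bash
python3 -c "
from h import *
plan([.487,-.191,.25],down(-1.616))
i=manip.grab_frame('top');cv2.imwrite('pics/t2.png',i[:,:,::-1])"
```

```text
t 9.15 pos [0.496  0.2632 0.2483] F [-0.1  0.2  1.6] w 0.701
calls 3.05 move [-0.371  0.026 -0.005  0.006 -0.016  1.   ]
```

>>> carry_out:
  moves:
    - [0.8,-0.371,0.026,-0.005,0,-0.016,1]
    - [0.8,-0.371,0.026,-0.005,0,-0.016,1]
    - [0.8,-0.371,0.026,-0.005,0,-0.016,1]
    - [0.8,-0.371,0.026,-0.005,0,-0.016,1]
    - [0.8,-0.371,0.026,-0.005,0,-0.016,1]
    - [0.8,-0.371,0.026,-0.005,0,-0.016,1]

```text
time: 9.7
tool_pos: [0.4889, 0.112, 0.2381]
tool_rot: [0.003, 0.882, 0.471, 0.0]
contact_force: [0.1, -0.2, 0.3]
gripper_width: 0.8
```

```bash
python3 -c "
from h import *
plan([.487,-.191,.25],down(-1.616))"
```

```text
t 9.70 pos [0.4889 0.112  0.2381] F [ 0.1 -0.2  0.3] w 0.800
calls 2.05 move [-0.308  0.204 -0.013  0.005 -0.     1.   ]
```

>>> carry_out:
  moves:
    - [0.8,-0.308,0.204,-0.05,0,0,1]
    - [0.8,-0.308,0.204,-0.05,0,0,1]
    - [0.8,-0.308,0.204,-0.05,0,0,1]
    - [0.8,-0.308,0.204,-0.05,0,0,1]
    - [0.8,-0.308,0.204,-0.05,0,0,1]
    - [0.8,-0.308,0.204,-0.05,0,0,1]

```text
time: 10.2
tool_pos: [0.4888, -0.0345, 0.2593]
tool_rot: [0.002, 0.971, 0.239, 0.001]
contact_force: [-0.3, 0.1, 0.0]
gripper_width: 0.802
```

```bash
python3 -c "
from h import *
plan([.487,-.191,.25],down(-1.616))"
```

```text
t 10.20 pos [ 0.4888 -0.0345  0.2593] F [-0.3  0.1  0. ] w 0.802
calls 1.06 move [-0.176  0.326  0.023  0.008 -0.005  1.   ]
```

>>> carry_out:
  moves:
    - [0.8,-0.186,0.345,0.02,0,-0.005,1]
    - [0.8,-0.186,0.345,0.02,0,-0.005,1]
    - [0.8,-0.186,0.345,0.02,0,-0.005,1]
    - [0.8,-0.186,0.345,0.02,0,-0.005,1]
    - [0.8,-0.186,0.345,0.02,0,-0.005,1]
    - [0.8,-0.186,0.345,0.02,0,-0.005,1]
    - [0.8,-0.186,0.345,0.02,0,-0.005,1]

```text
time: 10.78
tool_pos: [0.4871, -0.1898, 0.2517]
tool_rot: [0.002, 1.0, -0.007, 0.0]
contact_force: [1.0, -0.5, -0.9]
gripper_width: 0.8
```

```bash
python3 -c "
from h import *
plan([.487,-.191,.165],down(-1.616))"
```

```text
t 10.78 pos [ 0.4871 -0.1898  0.2517] F [ 1.  -0.5 -0.9] w 0.800
calls 1.00 move [-0.     0.002  0.217  0.008 -0.002  0.062]
```

>>> carry_out:
  moves:
    - [0.8,0,0.002,0.07,0.008,0,0.062]
    - [0.8,0,0.002,0.14,0.008,0,0.062]
    - [0.8,0,0.002,0.2,0.008,0,0.062]
    - [0.8,0,0.002,0.217,0.008,0,0.062]
    - [0.8,0,0.002,0.217,0.008,0,0.062]

```text
time: 11.2
tool_pos: [0.4857, -0.1902, 0.1628]
tool_rot: [-0.001, 1.0, -0.023, -0.001]
contact_force: [-0.7, -0.4, -0.6]
gripper_width: 0.803
```

```bash
python3 -c "
from h import *
plan([.487,-.191,.111],down(-1.616))
a=manip.grab_frame('scene')[180:340,190:370,::-1];b=manip.grab_frame('top')[190:310,160:320,::-1]
f=lambda v:cv2.resize(v,(400,int(400*v.shape[0]/v.shape[1])),interpolation=cv2.INTER_CUBIC)
a,b=f(a),f(b);h=min(len(a),len(b));cv2.imwrite('pics/a4.png',np.hstack([a[:h],b[:h]]))"
```

```text
t 11.20 pos [ 0.4857 -0.1902  0.1628] F [-0.7 -0.4 -0.6] w 0.803
calls 1.00 move [ 0.004  0.002  0.13  -0.003  0.006 -0.001]
```

View pics/a4.png

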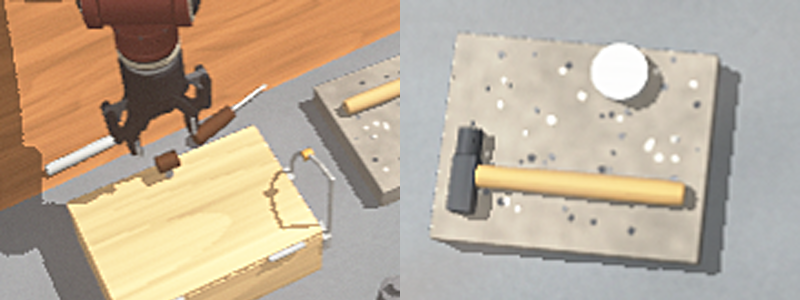

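The hammer lies flat on the slab and the tin hasn't moved. The knob is centred below the open fingers, so I'm descending and pinching.

>>> carry_out:
  moves:
    - [0.8,0.004,0.002,0.04,0,0.006,0]
    - [0.8,0.004,0.002,0.08,0,0.006,0]
    - [0.8,0.004,0.002,0.11,0,0.006,0]
    - [0.8,0.004,0.002,0.127,0,0.006,0]
    - [0.8,0.004,0.002,0.127,0,0.006,0]
    - [0.8,0.004,0.002,0.127,0,0.006,0]

```text
time: 11.8
tool_pos: [0.4888, -0.1938, 0.1153]
tool_rot: [0.001, 1.0, -0.025, 0.003]
contact_force: [-0.6, -0.6, 0.2]
gripper_width: 0.802
```

>>> carry_out:
  moves:
    - [0.5,0,0,0,0,0,0]
    - [0.5,0,0,0,0,0,0]
    - [0.2,0,0,0,0,0,0]
    - [0.2,0,0,0,0,0,0]
    - [0,0,0,0,0,0,0]
    - [0,0,0,0,0,0,0]
    - [0,0,0,0,0,0,0]

```text
time: 12.38
tool_pos: [0.489, -0.1917, 0.1156]
tool_rot: [-0.002, 1.0, -0.025, 0.003]
contact_force: [-0.3, 8.0, 4.5]
gripper_width: 0.338
```

Pinched, width 0.338 ≈ 29 mm, which fits the 30 mm bar. I'm lifting along the hinge arc to 20°.

>>> carry_out:
  moves:
    - [0,0.005,-0.005,-0.019,0,0,0]
    - [0,0.0105,-0.005,-0.038,0,0,0]
    - [0,0.017,-0.005,-0.056,0,0,0]
    - [0,0.024,-0.005,-0.0745,0,0,0]
    - [0,0.032,-0.005,-0.092,0,0,0]
    - [0,0.041,-0.005,-0.11,0,0,0]
    - [0,0.05,-0.005,-0.127,0,0,0]
    - [0,0.0605,-0.005,-0.1435,0,0,0]

```text
time: 13.05
tool_pos: [0.5121, -0.1929, 0.1706]
tool_rot: [0.001, 1.0, -0.025, 0.002]
contact_force: [4.6, -2.8, -10.7]
gripper_width: 0.338
```

```bash
cat >> h.py <<'E'
H=np.array([.6624,-.1985,.09]);bx=np.array([.999,-.045,0])
def knob(th,a=0): # bar centre in world
    return H+bx*(-.175*np.cos(th)+.04*np.sin(th))+np.array([0,0,.175*np.sin(th)+.04*np.cos(th)])
E
python3 -c "
from h import *
s,p,C=cur();b=p+C.apply([0,0,-.0145]);d=b-H
print('lid angle est',np.degrees(np.arctan2(d[2],-d@bx)-np.arctan2(.04,.175)),np.linalg.norm(d),'r exp',np.hypot(.175,.04))
plan(knob(np.radians(20))+[0,0,-.0145],down(-1.616))
plan(knob(np.radians(50))+[0,0,-.0145],down(-1.616))"
```

```text
lid angle est 19.41884322790983 0.17794007890798322 r exp 0.1795132307101624
t 13.05 pos [ 0.5121 -0.1929  0.1706] F [  4.6  -2.8 -10.7] w 0.338
calls 1.00 move [-0.001 -0.003 -0.006  0.003 -0.007 -0.009]
t 13.05 pos [ 0.5121 -0.1929  0.1706] F [  4.6  -2.8 -10.7] w 0.338
calls 1.00 move [ 0.172 -0.003 -0.161  0.003 -0.007 -0.009]
```

Lid est. 19.4° and radius 178 mm against the expected 179.5 mm. Continuing to 50°.

>>> carry_out:
  moves:
    - [0,0.011,0,-0.016,0,0,0]
    - [0,0.0225,0,-0.032,0,0,0]
    - [0,0.035,0,-0.047,0,0,0]
    - [0,0.048,0,-0.0615,0,0,0]
    - [0,0.062,0,-0.076,0,0,0]
    - [0,0.076,0,-0.0895,0,0,0]
    - [0,0.091,0,-0.102,0,0,0]
    - [0,0.1065,0,-0.1145,0,0,0]

```text
time: 13.72
tool_pos: [0.5543, -0.1951, 0.2168]
tool_rot: [0.001, 1.0, -0.025, 0.001]
contact_force: [3.2, -4.8, -13.4]
gripper_width: 0.337
```

>>> carry_out:
  moves:
    - [0,0.008,0,-0.006,0,0,0]
    - [0,0.016,0,-0.0115,0,0,0]
    - [0,0.032,0,-0.022,0,0,0]
    - [0,0.048,0,-0.032,0,0,0]
    - [0,0.0655,0,-0.0425,0,0,0]
    - [0,0.0655,0,-0.0425,0,0,0]
    - [0,0.0655,0,-0.0425,0,0,0]

```text
time: 14.3
tool_pos: [0.5808, -0.1965, 0.2341]
tool_rot: [0.001, 1.0, -0.025, 0.001]
contact_force: [2.4, -6.2, -14.4]
gripper_width: 0.332
```

```bash
python3 -c "
from h import *
s,p,C=cur();b=p+C.apply([0,0,-.0145]);d=b-H
print('lid angle est',np.degrees(np.arctan2(d[2],-d@bx)-np.arctan2(.04,.175)),np.linalg.norm(d))
plan(knob(np.radians(50))+[0,0,-.0145],down(-1.616))
a=manip.grab_frame('scene');cv2.imwrite('pics/s5.png',a[:,:,::-1]);a=a[150:330,190:370,::-1];b=manip.grab_frame('top')[170:290,310:430,::-1]
f=lambda v:cv2.resize(v,(400,int(400*v.shape[0]/v.shape[1])),interpolation=cv2.INTER_CUBIC)
a,b=f(a),f(b);h=min(len(a),len(b));cv2.imwrite('pics/a5.png',np.hstack([a[:h],b[:h]]))"
```

```text
lid angle est 49.882485613500045 0.17835624701925779
t 14.30 pos [ 0.5808 -0.1965  0.2341] F [  2.4  -6.2 -14.4] w 0.332
calls 1.00 move [-0.001 -0.004 -0.003  0.003 -0.004 -0.009]
```

View pics/a5.png

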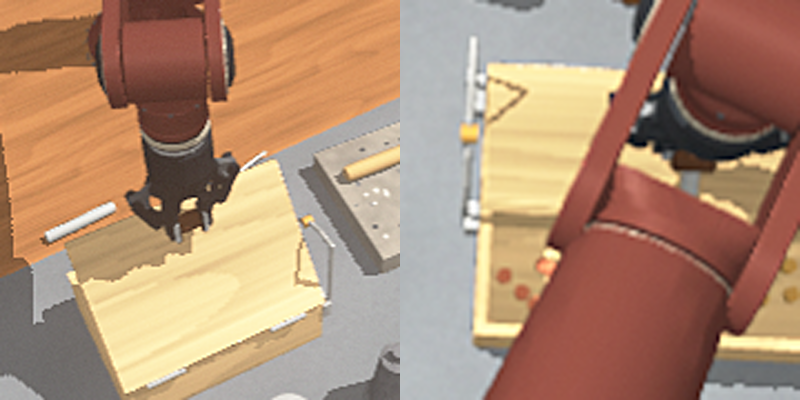

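The lid is up with the knob pinched and the rivets showing. I'll check the angle independently from the lid's +y front corner, at about crop (275,160), and the stud at (307,219). I'm also easing the ~14 N outward pull and 6 N side load.

>>> carry_out:
  moves:
    - [0,0.001,0.003,0.002,0,0,0]
    - [0,0.0015,0.005,0.003,0,0,0]
    - [0,0.0015,0.005,0.003,0,0,0]
    - [0,0.0015,0.005,0.003,0,0,0]
    - [0,0.0015,0.005,0.003,0,0,0]
    - [0,0.0015,0.005,0.003,0,0,0]

```text
time: 14.9
tool_pos: [0.5812, -0.1966, 0.2342]
tool_rot: [-0.001, 1.0, -0.024, 0.002]
contact_force: [-1.8, 4.6, -8.7]
gripper_width: 0.335
```

```bash
python3 -c "
from h import *
s,p,C=cur();b=p+C.apply([0,0,-.0145]);d=b-H
print('lid angle est',np.degrees(np.arctan2(d[2],-d@bx)-np.arctan2(.04,.175)),np.linalg.norm(d),s['contact_force'],np.abs(s['joint_vel']).max())
by=np.array([.045,.999,0]);print('seen corner',np.array([275,160])*.45+[190,150],'stud',np.array([307,219])*.45+[190,150])
for t in(45,50,55):
  r=np.radians(t);u=-bx*np.cos(r)+[0,0,np.sin(r)];n=bx*np.sin(r)+[0,0,np.cos(r)]
  print(t,'corner top',proj('scene',H+.14*by+.2*u+.01*n),'edge@110 out12',proj('scene',H+.152*by+.11*u))
i=manip.grab_frame('scene');v=cv2.resize(i[200:300,270:370,::-1],(600,600),interpolation=cv2.INTER_CUBIC);cv2.imwrite('pics/a6.png',v)"
```

```text
lid angle est 50.01117803434012 0.17831075805295726 [-1.80534583  4.61937176 -8.68822038] 0.0010364583417976196
seen corner [313.75 222.  ] stud [328.15 248.55]
45 corner top [[312.43636074 220.28836302]] edge@110 out12 [[325.7484985 248.0758433]]
50 corner top [[314.64859754 220.91316964]] edge@110 out12 [[326.97099123 248.45150011]]
55 corner top [[317.08296314 222.07035272]] edge@110 out12 [[328.30086808 249.10322519]]
```

View pics/a6.png

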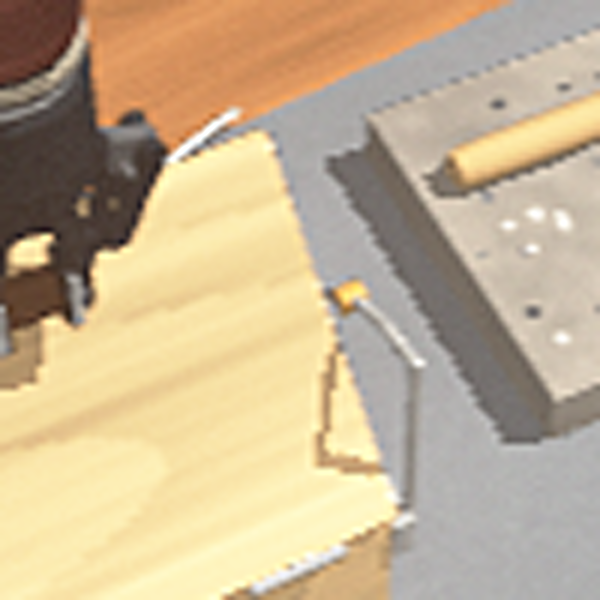

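The corner is at (314.7,221.7), against a predicted (314.6,220.9) for 50°, and the stud lies beside the edge. One last numeric cross-check with the top view's lid corner, about (337,236), then I hand in.

```bash
python3 -c "
from h import *
by=np.array([.045,.999,0])
for t in(45,50,55):
  r=np.radians(t);u=-bx*np.cos(r)+[0,0,np.sin(r)];n=bx*np.sin(r)+[0,0,np.cos(r)]
  print(t,proj('top',[H+.14*by+.2*u+.01*n,H+.14*by+.2*u]))
i=manip.grab_frame('top')[:,:,::-1];hsv=cv2.cvtColor(np.ascontiguousarray(i),cv2.COLOR_BGR2HSV)
print([(r,hsv[r,345].tolist()) for r in range(226,246)])
b=[cv2.imread('pics/top0.png'),i]
d=cv2.absdiff(b[0],np.ascontiguousarray(i)).max(2)
for n,(x,y) in dict(tin=(248,218),last=(250,155),cone=(325,150),dress=(136,322),jar=(382,152),awl=(330,312),brush=(503,245),punch=(416,330)).items(): print(n,(d[y-12:y+12,x-12:x+12]>60).mean().round(2))
"
```

```text
45 [[334.11283891 233.66408154]
 [333.91294723 237.29209166]]
50 [[334.47519434 226.86643719]
 [334.26750651 230.75499252]]
55 [[334.84734618 219.68110179]
 [334.63400431 223.79277572]]
[(226, [22, 95, 242]), (227, [22, 94, 245]), (228, [23, 88, 250]), (229, [23, 86, 251]), (230, [23, 84, 252]), (231, [22, 94, 245]), (232, [20, 102, 238]), (233, [18, 109, 209]), (234, [18, 105, 161]), (235, [18, 107, 155]), (236, [18, 104, 154]), (237, [19, 103, 146]), (238, [18, 106, 185]), (239, [18, 108, 204]), (240, [18, 106, 202]), (241, [18, 107, 205]), (242, [18, 107, 212]), (243, [18, 107, 210]), (244, [18, 108, 210]), (245, [18, 108, 213])]
tin 0.0
last 0.0
cone 0.0
dress 0.0
jar 0.06
awl 0.46
brush 0.0
punch 0.0
```

The top view disagrees: the lid edge at row ~233.5 suggests about 46°, while the arm pose and the scene view say 50°. I'll test the box fit with the stud and look closely.

```bash
python3 -c "
from h import *
by=np.array([.045,.999,0]);r=np.radians(50);u=-bx*np.cos(r)+[0,0,np.sin(r)];n=bx*np.sin(r)+[0,0,np.cos(r)]
S=H+.152*by+.11*u
for c in('top','scene'):
  print(c,'pred stud',proj(c,S),'hinge +y',proj(c,H+.14*by),'hinge -y',proj(c,H-.14*by), 'hinge top rear z.1',proj(c,[H+.14*by+[0,0,.01]]))
for c in('top','scene'):
  i=np.ascontiguousarray(manip.grab_frame(c)[:,:,::-1]);hsv=cv2.cvtColor(i,cv2.COLOR_BGR2HSV)
  m=cv2.inRange(hsv,(12,170,150),(30,255,255));x0,y0,x1,y1=(322,195,340,225) if c=='top' else (318,238,338,260)
  k=np.zeros_like(m);k[y0:y1,x0:x1]=m[y0:y1,x0:x1];M=cv2.moments(k,True);print(c,'seen stud',M['m00'],M['m10']/max(M['m00'],1),M['m01']/max(M['m00'],1))
i=manip.grab_frame('top')[:,:,::-1]
v=cv2.resize(i[180:330,290:400],(572,780)[:2] if 0 else (440,600),interpolation=cv2.INTER_CUBIC);cv2.imwrite('pics/a7.png',v)"
```

```text
top pred stud [[329.64219876 211.94513428]] hinge +y [[335.10667822 192.20655846]] hinge -y [[444.47202963 197.28083388]] hinge top rear z.1 [[335.19747757 191.22494921]]
scene pred stud [[326.97099123 248.45150011]] hinge +y [[334.85531244 284.6587445 ]] hinge -y [[245.21477707 326.31558103]] hinge top rear z.1 [[334.94220263 282.79804366]]
top seen stud 1.0 329.0 211.0
scene seen stud 1.0 327.0 251.0
```

View pics/a7.png

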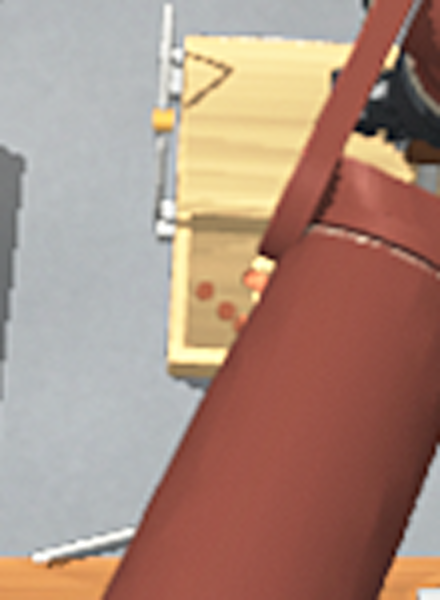

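The stud at (330.5,209.6) is seen ~2 px above its prediction, so the hinge sits ~3 mm farther in +x than I fitted. Next I need to know what the dark strip below the lid edge is.

```bash
python3 -c "
from h import *
i=np.ascontiguousarray(manip.grab_frame('top')[:,:,::-1]);v=i.max(2)
for r in range(222,246): print(r,v[r,326:360:1].tolist())
g=(i[:,:,2].astype(int)-i[:,:,0])
ys,xs=np.where((g[195:225,324:337]>150));print('stud',xs.mean()+324,ys.mean()+195,len(xs))
o=cv2.imread('pics/top0.png').max(2)
print('front strip closed col345',o[264:285,345].tolist(),'rear',o[184:200,345].tolist(),'rear now',v[184:200,345].tolist())
"
```

```text
222 [190, 195, 190, 187, 157, 165, 198, 197, 238, 255, 247, 241, 242, 242, 243, 242, 243, 244, 245, 245, 247, 249, 249, 249, 249, 248, 248, 249, 249, 249, 248, 248, 248, 249]
223 [193, 193, 192, 186, 157, 167, 198, 186, 223, 251, 246, 239, 238, 239, 237, 237, 237, 237, 237, 237, 240, 242, 243, 243, 243, 243, 244, 245, 245, 246, 246, 246, 246, 247]
224 [189, 191, 191, 187, 153, 167, 200, 179, 209, 251, 251, 244, 243, 242, 242, 242, 242, 241, 241, 241, 240, 241, 241, 239, 239, 239, 240, 240, 239, 239, 240, 239, 240, 242]
225 [190, 191, 190, 184, 153, 165, 198, 179, 209, 251, 250, 244, 244, 244, 244, 244, 244, 244, 243, 243, 243, 243, 243, 243, 242, 241, 241, 241, 240, 240, 239, 238, 239, 240]
226 [189, 193, 187, 162, 134, 165, 199, 178, 224, 252, 248, 243, 244, 244, 243, 243, 243, 243, 243, 242, 242, 243, 242, 242, 242, 242, 241, 241, 241, 241, 241, 240, 241, 243]
227 [189, 194, 190, 155, 129, 174, 201, 181, 232, 254, 249, 248, 247, 247, 247, 246, 246, 246, 246, 245, 245, 245, 244, 244, 243, 244, 242, 242, 242, 242, 241, 241, 242, 247]
228 [189, 194, 187, 154, 133, 176, 201, 171, 231, 
[... 2713 characters left out ...]
2, 153, 62, 67, 82, 93, 95]
244 [188, 188, 188, 190, 191, 192, 178, 234, 255, 255, 250, 216, 208, 210, 210, 210, 208, 210, 210, 210, 209, 210, 209, 209, 210, 209, 207, 205, 252, 255, 187, 84, 68, 90]
245 [188, 189, 189, 190, 191, 191, 175, 242, 255, 255, 251, 219, 212, 213, 215, 214, 214, 213, 212, 212, 211, 212, 212, 212, 210, 209, 207, 252, 255, 255, 255, 255, 191, 102]
stud 330.0 209.6 5
front strip closed col345 [248, 249, 252, 253, 255, 255, 211, 132, 139, 139, 118, 104, 106, 105, 102, 95, 152, 176, 171, 169, 170] rear [164, 165, 167, 167, 166, 166, 168, 191, 255, 255, 254, 255, 255, 255, 229, 185] rear now [184, 185, 187, 187, 185, 252, 255, 253, 253, 254, 255, 229, 161, 216, 234, 188]
```

Over the box's side rim (cols 335–337) the lid ends at row ~232. The dark strip there is only a thin shadow, with lit rim on both sides of it. So the lower lid edge is at ~232, which with the hinge fix means roughly 48–49°. A +1° nudge centres it. The awl tip at (299,319) has not moved.

>>> carry_out:
  moves:
    - [0,0.003,-0.001,-0.0015,0,0,0]
    - [0,0.007,-0.001,-0.0035,0,0,0]
    - [0,0.007,-0.001,-0.0035,0,0,0]
    - [0,0.007,-0.001,-0.0035,0,0,0]
    - [0,0.007,-0.001,-0.0035,0,0,0]
    - [0,0.007,-0.001,-0.0035,0,0,0]
    - [0,0.007,-0.001,-0.0035,0,0,0]

```text
time: 15.78
tool_pos: [0.5843, -0.1967, 0.2357]
tool_rot: [-0.0, 1.0, -0.024, 0.002]
contact_force: [-1.5, 5.2, -8.1]
gripper_width: 0.333
```

```bash
python3 -c "
from h import *
s,p,C=cur();b=p+C.apply([0,0,-.0145])
for dx in(0,.0035):
  d=b-H-bx*dx;print('lid angle est',np.degrees(np.arctan2(d[2],-d@bx)-np.arctan2(.04,.175)),np.linalg.norm(d))
print(s['time'],s['contact_force'],s['gripper_width'],np.abs(s['joint_vel']).max())
v=manip.grab_frame('top').max(2)
for c in(335,336):print(v[224:240,c].tolist())
print(manip.job_done())"
```

```text
lid angle est 51.10853794827362 0.17829029006975333
lid angle est 50.10640573289245 0.17985293067369465
15.7833 [-1.5054561   5.23993544 -8.06541065] 0.33316138317368277 0.0019232955024663767
[254, 251, 255, 255, 255, 255, 246, 250, 255, 255, 248, 181, 180, 255, 255, 255]
[249, 250, 254, 250, 254, 250, 234, 229, 255, 255, 249, 179, 177, 255, 255, 255]
the job is handed in; nothing more can be done
None
```

I laid the hammer on the granite slab and let go of it, then lifted the lid by its knob. I handed the job in at 15.8 s with the lid held at about 50° and the knob still gripped.

**Last checks**
- **Lid angle:** The arm pose gives 50.1° with the hinge position corrected, and 51.1° with my first fit. The corrected knob radius is 179.9 mm, against 179.5 mm expected.
- **Grip:** The gripper opening was about 28 mm on the 30 mm bar. The arm was at rest, with about 10 N at the wrist.
- **Hammer:** It was flat on the slab and about 90 mm clear of the tin when I last looked at it whole, before opening the lid. I went nowhere near it after that.
- **Other things on the bench:** A comparison of top-view pictures before the final 1° nudge showed no movement of the tin, shoe last, thread cone, bottle, brush or punch. The arm hid part of the awl, but its tip was in the same place. The glue jar's patch changed slightly (6% of pixels); I didn't look into it.

**Where checks disagreed:** The top view first suggested about 46°, because I had taken a dark strip below the lid to be its front edge. Pixel values over the box rim showed it was probably a shadow. The stud was also about 2 px off its predicted place, so I moved my hinge estimate about 3.5 mm. That put the lid at roughly 48–49°, so I raised it 1°. The cameras alone fix the angle only to about 2°.

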